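# Close the splash guard over the opened sample tubes

### The job

The opened sample tubes in the rack must be covered. Press the orange thumb pad of the splash guard's ratchet pawl down until the pawl snaps clear of the teeth and stays out, then push the guard down, steadily and without slamming it, until it rests fully down on its rubber stops. Only press and push: do not lift the guard, and leave the tube rack and everything else on the bench where it stands.

Things in the scene. Friction and masses are not known exactly. Their poses are not given: they have to be found in the camera images.
- splash_guard: Splash guard: steel spill tray 230 x 200 mm with two white posts, fixed to the bench, placed and turned differently each time. Origin on the bench under the middle of the hinge; own y runs along the hinge, own -x points from the hinge to the yellow rail. The ratchet (steel toothed plate, pawl, orange pad) is on the outer face of the post on its -y side.
- hinge (a point): Middle of the hinge axis of the tilting guard, 150 mm above the bench; the axis runs along the splash_guard's own y. The tilting guard: two navy side arms 196 mm apart with a clear window between them, its upper face 7 mm above the arms' middle line, reaching to the yellow rail, and a clear flap hanging 49 mm down just behind the rail.
- guard (a joint): Angle of the tilting guard in rad: 0 = level, fully down on its rubber stops; grows as it is raised (limit 1.25); starts at 0.6 to 1.0. The hinge is stiff: the guard stays where it is left and, with the pawl out, yields to about 2 to 6 N down on its rail. With the pawl in it gives at most 0.24 rad downwards, then a tooth blocks it.
- rail (a point): Top of the yellow grab rail at its middle: a round bar 16 mm in diameter, 206 mm long, at the guard's front edge, parallel to the hinge. Its centre line moves on an arc of 178 mm radius about the hinge axis; with the guard fully down it is 150 mm above the bench. This point turns with the guard, 8 mm from the bar's centre line, square to the window.
- pawl (a joint): Angle of the ratchet pawl in rad: 0 to 0.1 = in, hooked over the teeth; 0.28 = out, at its stop. An over-centre spring keeps it in, or snaps it out: pressed past about 0.15 it goes to 0.28 by itself and stays there. The pad takes about 4 to 8 N.
- pad (a point): Centre of the top of the orange thumb pad (34 x 34 mm) on the tail of the pawl, about 205 mm above the bench, on the far side of the hinge from the rail and outside the ratchet post. It is pressed straight down: the pawl turns about a pivot parallel to the hinge, 50 mm from the pad's centre towards the rail, and the pad sinks 14 mm in all.
- tube_rack: Blue rack 66 x 166 mm with ten open tubes, 99 mm tall, loose in the spill tray under the guard. Origin at the centre of its underside.
- dropper_blue: Small white reagent dropper bottle with a blue cap, 27 mm in diameter, 77 mm tall, loose in front of the guard. Origin at the centre of its underside.
- dropper_yellow: The same with a yellow cap.
- cap_dish: White dish, 84 mm across, 18 mm high, with red and purple tube caps, loose behind the guard's hinge. Origin at the centre of its underside.
- card_box: Pale open box of gel cards, 85 x 150 mm, 62 mm high, loose. Origin at the centre of its underside.
- wash_bottle: White wash bottle with a red cap, 64 mm in diameter, 179 mm tall, loose. Origin at the centre of its underside.
- timer: White bench timer, 62 x 62 x 20 mm, loose. Origin at the centre of its underside.
- mouse: Black computer mouse, 100 x 60 x 33 mm, loose. Origin at the centre of its underside.

How it is judged:
By the outcome, as a careful person would: the job done as asked, in the order asked, and still so for the second after the job is handed in, with the robot touching nothing.
It also fails if it takes over 43 s, if anything falls off the work surface, if the arm or the gripper's body presses on something with over 40 N, if the wrist force passes 120 N, or if a joint passes its speed limit or range.

### The arm

A 6-joint arm with a two-finger parallel gripper is mounted at the origin on the work surface. World frame = base frame: x ahead of the robot, y to its left, z up, the work surface at z = 0. Lengths are in m, angles in rad, forces in N, time in s.
With the tool pointing down it reaches from about 0.225 to 0.875 m from the base axis. Payload 3.4 kg.
Tool frame: the origin (TCP) lies at the very end of the fingers, on their centre line; the grasp point (between the pads) lies 19 mm behind it (grip_depth is the distance from the TCP to the grasp point, in m); x points along the fingers, z is the direction in which the jaws open and shut, and the axes are right-handed (so a half turn about x gives the same grasp; the last joint's range is limited). The gripper opens to 85 mm and grips with 20 to 120 N. Pads are 22 mm wide; open, the fingers measure 114 mm over their backs; the gripper's body (76 mm by 85 mm) begins 54 mm behind the grasp point. The pads swing forward as they close: fully open they stand 13 mm farther back than shut.
Start: joints at [-1.39, 0.276, 1.505, -0, 1.361, -0.121], TCP at [0.171, -0.549, 0.231] pointing down, gripper open.
Joint ranges: [-2.89, 2.89], [-0.75, 2.08], [0.22, 2.7], [-1.18, 4.32], [0.11, 2.71], [-2.7, 2.7]. Speed limits (rad/s): [2.57, 2.57, 3.14, 3.14, 3.14, 3.14].

### API

Orientations are given as a unit quaternion [w, x, y, z].
In Python, from rig import get_state, get_image, sign_off, grip_depth gives the robot as it stands. The module is installed in compiled form; this text tells all that it offers.
- The arm moves only by the tool arm_command, never from a script. Its argument "series" is a list of rows, each an object with "dp": the shift along the tool's x, y, z scaled (see below), a list of three; "angular": the turn, a rotation vector about the tool's x, y, z scaled (see below), a list of three; "gripper": the finger opening in mm, from 0 to 85.4. A call has exactly 8 rows; each row shifts and turns the pose as measured when the row begins, along the tool's axes as they then stand; what a row does not reach is not made up. The controller multiplies each number of a shift by 0.12 m and each number of a turn by 90 degrees. A row lasts 1/8 s, in which the tool goes at most 62.5 mm and 10.7 degrees, less where a joint would pass 70% of its speed; a pose out of reach is approached as far as the arm can. A call with a number of a shift or a turn outside -1 to 1 is refused whole. A call with a gripper value outside its range is refused whole. The fingers move at their own pace and stop on an object; "grip_force" is the grip in N (left out, the last holds). Time passes only in rows, so rows that do not move let the fingers close, or fill a call up. It gives the time, the measured TCP pose, the force and the opening at its end, in the units of the state.
- get_state(): the state, without advancing time (a new reading comes with each control period).
- get_image(name): name is "scene" or "top" or "wrist"; returns a dict with "image" (400x640x3 uint8, blue, green, red), "depth" (400x640 float32, m along the optical axis (not along the pixel's ray), 0 where there is no reading), "mtx" (3x3 intrinsics, pixels), "view" (4x4, takes a point from world to camera coordinates); the wrist camera has in their place "mount" (4x4, takes a point from camera to tool coordinates, whose origin is the TCP and whose axes are the tool frame's). Camera axes: x right, y up, looking along -z (the intrinsics and any distortion apply to the point x, -y, -z); pixel columns grow to the right and rows downward; lengths in m; the calibration is good to about 2 mm. A picture is of the moment at which its call begins: read the wrist's pose just before it.
- sign_off(): hands the job in, once; it reports no verdict.
The state is a dict: "clock": time; "qpos": joint angles; "qd": joint speeds; "effort": joint torques, N m; "position": TCP position; "ee_rot": TCP orientation; "contact_force": force on the tool from outside, world axes, zero at the start; "moment": the same for the moment, N m; "width": finger opening in m.
Only numpy, scipy, OpenCV 4.12 (cv2) and the standard library are available. Lean on these libraries where they do the work, as an engineer would, in place of code of your own. Each camera call takes 0.05 s, during which the arm holds its last target. There are 200 camera calls.

## Working session

There is one attempt and no reset: what is moved stays moved. The work goes in short steps, Python scripts to look and compute and a tool call to move; the robot and the scene stay as the last step left them, time stands still between calls to the robot, and variables do not carry over. Pictures are saved under pics/ and viewed, about 8 in all and at most 12, crops included, and the job is handed in when it is done.

Besides the shell and the picture viewer there is one more tool, called after "Request:" as name([rows], argument=value, ...), one row to a line, values as JSON. arm_command: Moves the arm, as the interface text tells. Its arguments: {"type":"object","properties":{"series":{"type":"array","items":{"type":"object","properties":{"dp":{"type":"array","items":{"type":"number"}},"angular":{"type":"array","items":{"type":"number"}},"gripper":{"type":"number"}}}},"grip_force":{"type":"number"}},"required":["series"]}

```bash
mkdir -p pics
cat > h.py <<'E'
import numpy as np, cv2
from rig import get_state, get_image
def cloud(d):
    "world points per pixel from depth (fixed cameras)"
    K=d["mtx"]; v,u=np.mgrid[0:400,0:640]; z=d["depth"]
    c=np.stack([(u-K[0,2])/K[0,0]*z,-(v-K[1,2])/K[1,1]*z,-z],-1)
    T=np.linalg.inv(d["view"]); return c@T[:3,:3].T+T[:3,3]
def hsv(d): return cv2.cvtColor(d["image"],cv2.COLOR_BGR2HSV)
E
python3 - <<'E'
from h import *
print(get_state())
for n in("scene","top"):
    d=get_image(n); np.savez(n+".npz",**d); cv2.imwrite(f"pics/{n}0.png",d["image"])
    print({k:d[k] for k in d if k not in("image","depth")}, (d["depth"]>0).mean())
    P=cloud(d);H=hsv(d)
    for nm,lo,hi in(("orange",(8,150,120),(20,255,255)),("yellow",(22,120,120),(34,255,255))):
        m=cv2.inRange(H,lo,hi); k,l,s,c=cv2.connectedComponentsWithStats(m)
        for i in range(1,k):
            if s[i,4]>25:
                q=P[(l==i)&(d["depth"]>0)]
                print(n,nm,s[i],c[i].round(),np.median(q,0).round(3) if len(q) else None,q.min(0).round(3),q.max(0).round(3))
E
```

```text
{'clock': 0.0, 'qpos': array([-1.39002137e+00,  2.76612581e-01,  1.50615245e+00,  5.20667105e-07,
        1.36072282e+00, -1.20941189e-01]), 'qd': array([0.00126397, 0.0009066 , 0.0007087 , 0.00116913, 0.00220825,
       0.00094603]), 'effort': array([ 2.14428687e-04, -4.16784239e+01, -2.45808238e+01,  2.04763496e-04,
        1.13024900e-02,  9.69722436e-06]), 'position': array([ 0.17079517, -0.54847735,  0.230422  ]), 'ee_rot': array([ 0.56897658,  0.41963738,  0.56995186, -0.41871828]), 'contact_force': array([-0.01306339,  0.21721349,  0.77851712]), 'moment': array([ 0.0026764 , -0.02343871, -0.02582838]), 'width': 0.08565403920971912}
{'mtx': array([[367.22588821,   0.        , 317.89118549],
       [  0.        , 367.22588821, 198.28871514],
       [  0.        ,   0.        ,   1.        ]]), 'view': array([[ 0.08065175,  0.99673489,  0.00385483, -0.01419123],
       [-0.74393284,  0.05762121,  0.66576552,  0.30674787],
       [ 0.6633696 , -0.05656289,  0.74615106, -1.57489041],
       [ 0.        ,  0.        ,  0.        ,  1.        ]])} 0.996109375
scene orange [363 207  1
[... 262 characters left out ...]
   [  0.        , 502.97804561, 201.6927129 ],
       [  0.        ,   0.        ,   1.        ]]), 'view': array([[-0.02177848, -0.99950259,  0.02280965, -0.05569344],
       [ 0.99245264, -0.01885965,  0.12116958, -0.5550333 ],
       [-0.12067913,  0.02527639,  0.99236972, -1.48680548],
       [ 0.        ,  0.        ,  0.        ,  1.        ]])} 0.99587109375
top orange [258 156  13  12 118] [264. 161.] [0.645 0.102 0.207] [0.629 0.087 0.2  ] [0.661 0.12  0.215]
top yellow [617 142   8   8  46] [620. 146.] [ 0.669 -0.866  0.22 ] [ 0.66  -0.878  0.212] [ 0.68  -0.856  0.224]
top yellow [355 158  11  80 277] [360. 198.] [ 0.531 -0.144  0.287] [ 0.432 -0.156  0.28 ] [ 0.635 -0.135  0.295]
```

View pics/scene0.png

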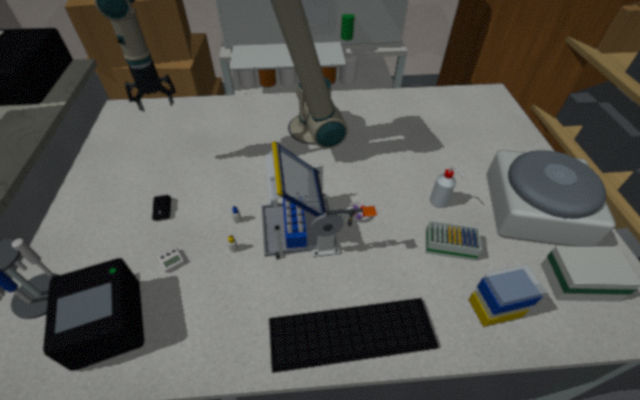

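View pics/top0.png

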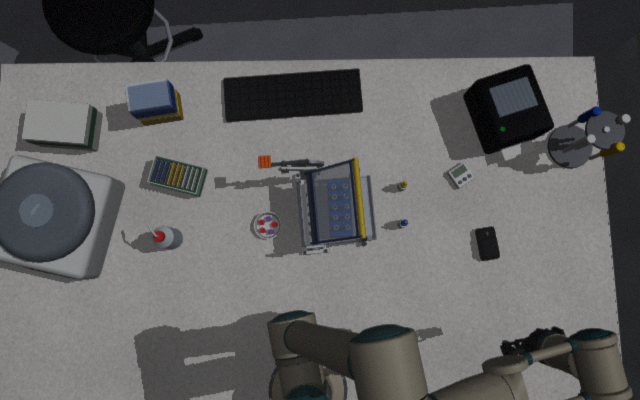

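The scene view shows the guard raised, with the yellow rail at about px (276,167) and the orange pad at (369,211). The top view shows the pad at (264,161), the rail at (360,158–238), the dish at (266,225) behind the hinge and the droppers at (403,185) and (404,223). Next I'll fit the rail line and the pad and check them against each other.

```bash
cat >> h.py <<'E'
from scipy.spatial.transform import Rotation as Rn
def pose():
    s=get_state(); w,x,y,z=s["ee_rot"]; return s,Rn.from_quat([x,y,z,w])
def plan(target,Rt=None):
    s,R=pose(); d=R.inv().apply(np.array(target)-s["position"])/0.12
    print("t",s["clock"].__round__(3) if hasattr(s["clock"],"__round__") else s["clock"],"pos",s["position"].round(4),"F",s["contact_force"].round(1),"dp total units",d.round(3))
    if Rt is not None: print("ang units",((R.inv()*Rt).as_rotvec()/(np.pi/2)).round(3))
E
python3 - <<'E'
from h import *
L={}
for n in("scene","top"):
    d=dict(np.load(n+".npz"));P=cloud(d);H=hsv(d)
    m=(cv2.inRange(H,(22,120,120),(34,255,255))>0)&(np.linalg.norm(P[...,:2]-[.535,-.145],axis=2)<.16)
    q=P[m]; vx,vy,x0,y0=cv2.fitLine(q[:,:2].astype(np.float32),cv2.DIST_HUBER,0,.01,.01).ravel()
    t=(q[:,:2]-[x0,y0])@[vx,vy]; e=[np.array([x0,y0])+a*np.array([vx,vy]) for a in(t.min(),t.max())]
    print(n,"rail dir deg",np.degrees(np.arctan2(vy,vx)),"ends",np.round(e,3),"len",np.ptp(t),"mid",np.mean(e,0).round(4),"z med/95",np.median(q[:,2]),np.percentile(q[:,2],95))
    # pixel-fit ray: pad centroid on z=.205
    o=cv2.inRange(H,(8,150,120),(20,255,255)); k,l,s,c=cv2.connectedComponentsWithStats(o)
    i=min(range(1,k),key=lambda i:np.linalg.norm(np.median(P[l==i],0)-[.647,.101,.206]))
    K=d["mtx"];T=np.linalg.inv(d["view"]);u,v=c[i]
    r=T[:3,:3]@[(u-K[0,2])/K[0,0],-(v-K[1,2])/K[1,1],-1]
    for z in(.203,.205):print(" pad ray z",z,(T[:3,3]+r*(z-T[2,3])/r[2]).round(4))
s,R=pose();print(R.as_matrix().round(3))
# dark/other tall things between pad & hinge in top view
d=dict(np.load("top.npz"));P=cloud(d)
g=(abs(P[...,0]-.62)<.09)&(abs(P[...,1]-.03)<.15)&(P[...,2]>.03)
im=cv2.resize(d["image"][130:270,240:420],None,fx=4,fy=4,interpolation=cv2.INTER_CUBIC);cv2.imwrite("pics/crop1.png",im)
for y in np.arange(-.14,.13,.02):
    print(round(y,2),[ (round(float(np.max(P[...,2][g&(abs(P[...,1]-y)<.01)&(abs(P[...,0]-x)<.01)],initial=0)),3)) for x in np.arange(.54,.70,.02)])
E
```

```text
scene rail dir deg 3.8674045 ends [[ 0.437 -0.152]
 [ 0.638 -0.139]] len 0.20139373116939813 mid [ 0.5371 -0.1456] z med/95 0.2865980506896944 0.28885291922642453
 pad ray z 0.203 [0.648  0.1006 0.203 ]
 pad ray z 0.205 [0.6497 0.1001 0.205 ]
top rail dir deg 3.948375 ends [[ 0.432 -0.151]
 [ 0.635 -0.137]] len 0.2030302463654537 mid [ 0.5335 -0.1444] z med/95 0.28735751267884235 0.2920753662870228
 pad ray z 0.203 [0.6461 0.103  0.203 ]
 pad ray z 0.205 [0.6457 0.1028 0.205 ]
[[-0.     0.955  0.297]
 [ 0.002  0.297 -0.955]
 [-1.     0.    -0.002]]
-0.14 [0.0, 0.0, 0.0, 0.0, 0.0, 0.0, 0.0, 0.0]
-0.12 [0.27, 0.272, 0.276, 0.274, 0.278, 0.278, 0.0, 0.0]
-0.1 [0.258, 0.26, 0.262, 0.262, 0.265, 0.262, 0.0, 0.0]
-0.08 [0.24, 0.24, 0.241, 0.241, 0.248, 0.239, 0.0, 0.0]
-0.06 [0.217, 0.219, 0.219, 0.221, 0.223, 0.178, 0.174, 0.0]
-0.04 [0.194, 0.196, 0.197, 0.199, 0.203, 0.197, 0.192, 0.0]
-0.02 [0.176, 0.176, 0.176, 0.176, 0.18, 0.216, 0.193, 0.0]
0.0 [0.044, 0.047, 0.042, 0.147, 0.176, 0.217, 0.0, 0.0]
0.02 [0.0, 0.0, 0.0, 0.0, 0.192, 0.214, 0.0, 0.0]
0.04 [0.0, 0.0, 0.0, 0.0, 0.207, 0.212, 0.0, 0.0]
0.06 [0.0, 0.0, 0.0, 0.0, 0.209, 0.212, 0.0, 0.0]
0.08 [0.0, 0.0, 0.0, 0.0, 0.0, 0.213, 0.215, 0.0]
0.1 [0.0, 0.0, 0.0, 0.0, 0.211, 0.213, 0.214, 0.0]
0.12 [0.0, 0.0, 0.0, 0.0, 0.212, 0.213, 0.215, 0.0]
```

View pics/crop1.png

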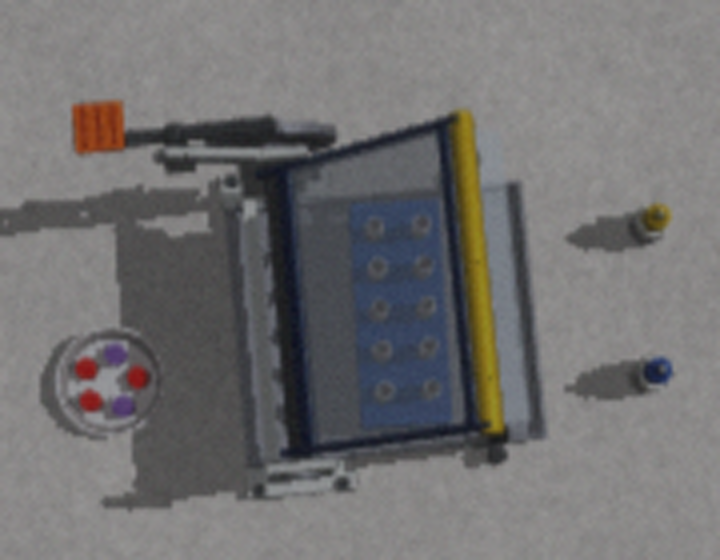

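The measurements agree:

| Quantity | Value |
|---|---|
| Pad | about (0.647, 0.1015, 0.205) |
| Rail middle | about (0.535, -0.145), top at about 0.289, so guard angle about 0.83 |
| Hinge | about (0.527, -0.025) |
| Rail direction | 3.9° |

Now I'll shut the gripper, rise, and move over the pad.

Request:
arm_command([
  {"dp": [-0.4,0,0],"angular": [0,0,0],"gripper": 0},
  {"dp": [-0.4,0,0],"angular": [0,0,0],"gripper": 0},
  {"dp": [-0.4,0,0],"angular": [0,0,0],"gripper": 0},
  {"dp": [-0.4,0,0],"angular": [0,0,0],"gripper": 0},
  {"dp": [0,0.32,-0.24],"angular": [0,0,0],"gripper": 0},
  {"dp": [0,0.32,-0.24],"angular": [0,0,0],"gripper": 0},
  {"dp": [0,0.32,-0.24],"angular": [0,0,0],"gripper": 0},
  {"dp": [0,0.32,-0.24],"angular": [0,0,0],"gripper": 0},
], grip_force=40)

```text
clock: 1.1
position: [0.2846, -0.3916, 0.4241]
ee_rot: [0.565, 0.424, 0.571, -0.418]
contact_force: [0.3, -0.3, 1.2]
width: 0.0001
```

```bash
python3 -c "
from h import *
plan([.647,.1015,.40])"
```

```text
t 1.1 pos [ 0.2846 -0.3916  0.4241] F [ 0.3 -0.3  1.2] dp total units [ 0.243  4.084 -3.05 ]
```

Request:
arm_command([
  {"dp": [0,0.41,-0.305],"angular": [0,0,0],"gripper": 0},
  {"dp": [0,0.41,-0.305],"angular": [0,0,0],"gripper": 0},
  {"dp": [0,0.41,-0.305],"angular": [0,0,0],"gripper": 0},
  {"dp": [0,0.41,-0.305],"angular": [0,0,0],"gripper": 0},
  {"dp": [0,0.41,-0.305],"angular": [0,0,0],"gripper": 0},
  {"dp": [0,0.41,-0.305],"angular": [0,0,0],"gripper": 0},
  {"dp": [0,0.41,-0.305],"angular": [0,0,0],"gripper": 0},
  {"dp": [0,0.41,-0.305],"angular": [0,0,0],"gripper": 0},
])

```text
clock: 2.1
position: [0.5803, 0.0122, 0.4254]
ee_rot: [0.564, 0.424, 0.571, -0.419]
contact_force: [0.5, -1.2, -0.3]
width: -0.0004
```

```bash
python3 -c "
from h import *
plan([.647,.1015,.25],Rn.from_matrix([[0,.955,.297],[0,.297,-.955],[-1,0,0]]))"
```

```text
t 2.1 pos [0.5803 0.0122 0.4254] F [ 0.5 -1.2 -0.3] dp total units [ 1.468  0.747 -0.535]
ang units [-0.006 -0.008  0.   ]
```

Request:
arm_command([
  {"dp": [0,0.25,-0.18],"angular": [0,0,0],"gripper": 0},
  {"dp": [0,0.25,-0.18],"angular": [-0.006,-0.008,0],"gripper": 0},
  {"dp": [0.1,0.25,-0.17],"angular": [0,0,0],"gripper": 0},
  {"dp": [0.3,0.05,-0.03],"angular": [0,0,0],"gripper": 0},
  {"dp": [0.3,0,0],"angular": [0,0,0],"gripper": 0},
  {"dp": [0.3,0,0],"angular": [0,0,0],"gripper": 0},
  {"dp": [0.25,0,0],"angular": [0,0,0],"gripper": 0},
  {"dp": [0.1,0,0],"angular": [0,0,0],"gripper": 0},
])

```text
clock: 3.1
position: [0.6558, 0.1141, 0.2526]
ee_rot: [0.569, 0.415, 0.573, -0.418]
contact_force: [1.1, 0.2, 0.5]
width: -0.0001
```

Run:
```python
from h import *
plan([.647,.1015,.215],Rn.from_matrix([[0,.955,.297],[0,.297,-.955],[-1,0,0]]))
s,R=pose();d=get_image("wrist");cv2.imwrite("pics/w1.png",d["image"])
H=hsv(d);o=cv2.inRange(H,(6,130,80),(20,255,255));k,l,st,c=cv2.connectedComponentsWithStats(o)
K=d["mtx"];z=d["depth"]
for i in range(1,k):
    if st[i,4]>80:
        v,u=np.nonzero((l==i)&(z>0)); Z=z[v,u]
        p=np.c_[(u-K[0,2])/K[0,0]*Z,-(v-K[1,2])/K[1,1]*Z,-Z,np.ones_like(Z)]@d["mount"].T
        w=R.apply(p[:,:3])+s["position"]; print(st[i],np.median(w,0).round(4),w.min(0).round(3),w.max(0).round(3))
```

```text
t 3.1 pos [0.6558 0.1141 0.2526] F [1.1 0.2 0.5] dp total units [ 0.314 -0.099  0.078]
ang units [ 0.006 -0.001  0.005]
[ 296  213   68   62 2337] [0.6524 0.1032 0.2049] [ 0.523  0.027 -0.003] [0.668 0.124 0.267]
```

View pics/w1.png

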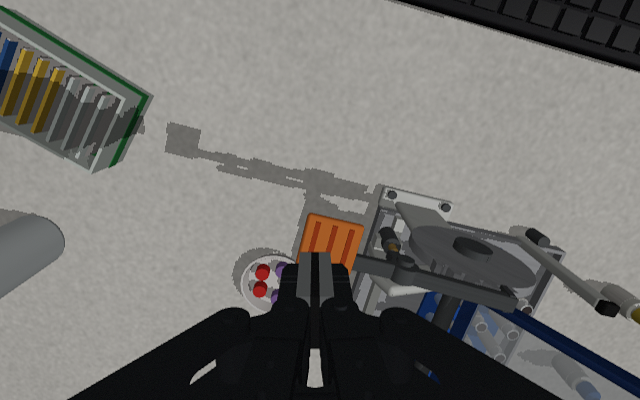

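The wrist view shows the pad at px (296–364, 213–270), just under the shut fingertips and partly hidden by them. This is consistent with (0.648, 0.1015). Next I'll correct the offset and descend close to it.

Request:
arm_command([
  {"dp": [0,-0.09,0.07],"angular": [0.006,0,0.005],"gripper": 0},
  {"dp": [0.05,0,0],"angular": [0,0,0],"gripper": 0},
  {"dp": [0.05,0,0],"angular": [0,0,0],"gripper": 0},
  {"dp": [0.05,0,0],"angular": [0,0,0],"gripper": 0},
  {"dp": [0.05,0,0],"angular": [0,0,0],"gripper": 0},
  {"dp": [0.04,0,0],"angular": [0,0,0],"gripper": 0},
  {"dp": [0,0,0],"angular": [0,0,0],"gripper": 0},
  {"dp": [0,0,0],"angular": [0,0,0],"gripper": 0},
])

```text
clock: 4.15
position: [0.6494, 0.1019, 0.2251]
ee_rot: [0.57, 0.422, 0.568, -0.418]
contact_force: [0.3, -0.3, 0.8]
width: 0.0001
```

```bash
python3 -c "
from h import *
plan([.648,.1015,.191])"
```

```text
t 4.15 pos [0.6494 0.1019 0.2251] F [ 0.3 -0.3  0.8] dp total units [ 0.284 -0.014 -0.   ]
```

Request:
arm_command([
  {"dp": [0.04,-0.014,0],"angular": [0,0,0],"gripper": 0},
  {"dp": [0.04,0,0],"angular": [0,0,0],"gripper": 0},
  {"dp": [0.04,0,0],"angular": [0,0,0],"gripper": 0},
  {"dp": [0.03,0,0],"angular": [0,0,0],"gripper": 0},
  {"dp": [0.03,0,0],"angular": [0,0,0],"gripper": 0},
  {"dp": [0.03,0,0],"angular": [0,0,0],"gripper": 0},
  {"dp": [0.03,0,0],"angular": [0,0,0],"gripper": 0},
  {"dp": [0.03,0,0],"angular": [0,0,0],"gripper": 0},
])

```text
clock: 5.15
position: [0.6485, 0.1017, 0.1942]
ee_rot: [0.571, 0.422, 0.567, -0.417]
contact_force: [-5.3, -0.2, 23.0]
width: -0.0
```

23 N at z 0.194 suggests the pad has reached its stop. I'll back off and check.

Request:
arm_command([
  {"dp": [0,0,0],"angular": [0,0,0],"gripper": 0},
  {"dp": [-0.1,0,0],"angular": [0,0,0],"gripper": 0},
  {"dp": [-0.2,0,0],"angular": [0,0,0],"gripper": 0},
  {"dp": [-0.3,0,0],"angular": [0,0,0],"gripper": 0},
  {"dp": [-0.4,0,0],"angular": [0,0,0],"gripper": 0},
  {"dp": [-0.4,0,0],"angular": [0,0,0],"gripper": 0},
  {"dp": [0,0,0],"angular": [0,0,0],"gripper": 0},
  {"dp": [0,0,0],"angular": [0,0,0],"gripper": 0},
])

```text
clock: 6.15
position: [0.6473, 0.1, 0.3677]
ee_rot: [0.572, 0.422, 0.566, -0.418]
contact_force: [0.0, 1.1, -0.4]
width: -0.0
```

```bash
cat > pad.py <<'E'
from h import *
s,R=pose();d=get_image("wrist");cv2.imwrite("pics/w2.png",d["image"])
H=hsv(d);K=d["mtx"];z=d["depth"];v,u=np.mgrid[0:400,0:640]
p=np.stack([(u-K[0,2])/K[0,0]*z,-(v-K[1,2])/K[1,1]*z,-z,np.ones_like(z)],-1)@d["mount"].T
W=R.apply(p[...,:3].reshape(-1,3)).reshape(400,640,3)+s["position"]
m=cv2.inRange(H,(6,130,80),(20,255,255))>0
m&=(z>0)&(np.hypot(W[...,0]-.647,W[...,1]-.1015)<.035)&(W[...,2]>.15)
w=W[m];print("wrist pad",len(w),np.median(w,0).round(4),w.min(0).round(3),w.max(0).round(3))
A=np.c_[w[:,:2]-w[:,:2].mean(0),np.ones(len(w))];print("plane slopes x,y,z0",np.linalg.lstsq(A,w[:,2],rcond=None)[0].round(3))
for n in("scene","top"):
    d=get_image(n);P=cloud(d)
    m=(cv2.inRange(hsv(d),(8,150,120),(20,255,255))>0)&(np.linalg.norm(P[...,:2]-[.647,.1015],axis=2)<.04)
    print(n,m.sum(),np.median(P[m],0).round(4) if m.any() else 0)
    m=(cv2.inRange(hsv(d),(22,120,120),(34,255,255))>0)&(np.linalg.norm(P[...,:2]-[.535,-.155],axis=2)<.16)
    print(" rail",m.sum(),np.median(P[m],0).round(4) if m.any() else 0)
print(get_state()["position"],get_state()["contact_force"].round(1))
E
python3 pad.py
```

```text
wrist pad 1253 [0.6473 0.1031 0.192 ] [0.629 0.086 0.185] [0.664 0.12  0.197]
plane slopes x,y,z0 [ 0.019 -0.27   0.192]
scene 96 [0.6496 0.099  0.1936]
 rail 180 [ 0.5442 -0.1444  0.2866]
top 14 [0.6462 0.1163 0.1893]
 rail 291 [ 0.5302 -0.1443  0.2875]
[0.64706199 0.10008659 0.36719322] [-0.2 -0.4 -0.7]
```

View pics/w2.png

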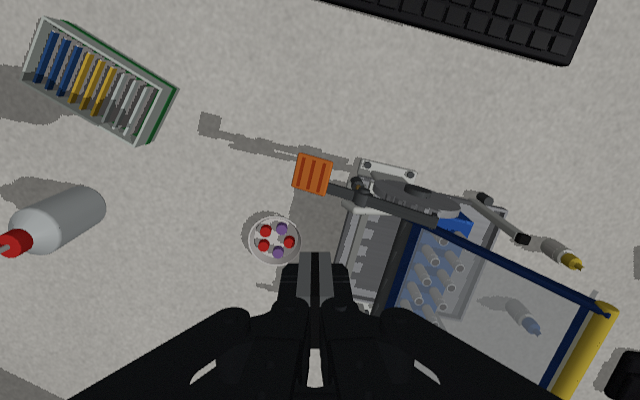

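The pad is at z 0.192 with a slope of about 0.27 rad, and it holds with the robot clear, so the pawl is out. The rail hasn't moved. Next I'll go over the rail's middle.

```bash
python3 -c "
from h import *
plan([.535,-.147,.367],Rn.from_matrix([[0,.955,.297],[0,.297,-.955],[-1,0,0]]))"
```

```text
t 6.3 pos [0.6471 0.1001 0.3672] F [-0.2 -0.4 -0.7] dp total units [-0.007 -1.5    1.692]
ang units [-0.001  0.001 -0.005]
```

Request:
arm_command([
  {"dp": [0,-0.15,0.17],"angular": [0,0,-0.005],"gripper": 0},
  {"dp": [0,-0.3,0.34],"angular": [0,0,0],"gripper": 0},
  {"dp": [0,-0.3,0.34],"angular": [0,0,0],"gripper": 0},
  {"dp": [0,-0.3,0.34],"angular": [0,0,0],"gripper": 0},
  {"dp": [0,-0.25,0.28],"angular": [0,0,0],"gripper": 0},
  {"dp": [0,-0.13,0.15],"angular": [0,0,0],"gripper": 0},
  {"dp": [0,0,0],"angular": [0,0,0],"gripper": 0},
  {"dp": [0,0,0],"angular": [0,0,0],"gripper": 0},
])

```text
clock: 7.3
position: [0.5297, -0.1488, 0.3596]
ee_rot: [0.564, 0.416, 0.572, -0.426]
contact_force: [0.2, 0.5, -0.4]
width: -0.0
```

```bash
python3 -c "
from h import *
plan([.535,-.147,.292],Rn.from_matrix([[0,.955,.297],[0,.297,-.955],[-1,0,0]]))"
```

```text
t 7.3 pos [ 0.5297 -0.1488  0.3596] F [ 0.2  0.5 -0.4] dp total units [ 0.563  0.057 -0.001]
ang units [-0.004 -0.001  0.011]
```

Request:
arm_command([
  {"dp": [0.08,0.055,0],"angular": [-0.004,0,0.01],"gripper": 0},
  {"dp": [0.1,0,0],"angular": [0,0,0],"gripper": 0},
  {"dp": [0.1,0,0],"angular": [0,0,0],"gripper": 0},
  {"dp": [0.1,0,0],"angular": [0,0,0],"gripper": 0},
  {"dp": [0.08,0,0],"angular": [0,0,0],"gripper": 0},
  {"dp": [0.05,0,0],"angular": [0,0,0],"gripper": 0},
  {"dp": [0.02,0,0],"angular": [0,0,0],"gripper": 0},
  {"dp": [0,0,0],"angular": [0,0,0],"gripper": 0},
])

```text
clock: 8.3
position: [0.5365, -0.1436, 0.2896]
ee_rot: [0.569, 0.418, 0.572, -0.418]
contact_force: [0.2, 0.0, 0.2]
width: 0.0002
```

Run:
```python
from h import *
Rt=Rn.from_matrix([[0,.955,.297],[0,.297,-.955],[-1,0,0]])
ux=np.array([-.067,.9977]);h=np.array([.527,-.0238])
def tip(th): 
    c=h-.178*np.cos(th)*ux-.002*ux; return np.array([*c,.15+.178*np.sin(th)+.008])
plan(tip(.82),Rt)
th=np.array([.82,.66,.5,.34,.2,.08,0])
T=[tip(t) for t in th]
for a,b,t in zip(T,T[1:],th[1:]): print(t,b.round(4),(Rt.inv().apply(b-a)/.12).round(3))
```

```text
t 8.3 pos [ 0.5365 -0.1436  0.2896] F [0.2 0.  0.2] dp total units [ 0.012 -0.018  0.023]
ang units [ 0.004 -0.003  0.002]
0.66 [ 0.5366 -0.1661  0.2671] [ 0.175 -0.037  0.155]
0.5 [ 0.5376 -0.1816  0.2433] [ 0.198 -0.03   0.126]
0.34 [ 0.5384 -0.1932  0.2174] [ 0.216 -0.022  0.094]
0.2 [ 0.5388 -0.1998  0.1934] [ 0.2   -0.013  0.054]
0.08 [ 0.539  -0.2028  0.1722] [ 0.176 -0.006  0.024]
0.0 [ 0.5391 -0.2034  0.158 ] [ 0.119 -0.001  0.005]
```

Request:
arm_command([
  {"dp": [0.012,-0.007,0.022],"angular": [0.004,-0.003,0.002],"gripper": 0},
  {"dp": [0.022,-0.007,0.022],"angular": [0,0,0],"gripper": 0},
  {"dp": [0.025,-0.007,0.022],"angular": [0,0,0],"gripper": 0},
  {"dp": [0.025,-0.007,0.022],"angular": [0,0,0],"gripper": 0},
  {"dp": [0.025,-0.007,0.022],"angular": [0,0,0],"gripper": 0},
  {"dp": [0.025,-0.007,0.022],"angular": [0,0,0],"gripper": 0},
  {"dp": [0.025,-0.006,0.022],"angular": [0,0,0],"gripper": 0},
  {"dp": [0.025,-0.006,0.022],"angular": [0,0,0],"gripper": 0},
])

```text
clock: 9.3
position: [0.5381, -0.1671, 0.2682]
ee_rot: [0.571, 0.421, 0.567, -0.419]
contact_force: [0.8, 1.0, 1.2]
width: 0.0009
```

```bash
cat > seg.py <<'E'
from h import *; import sys
Rt=Rn.from_matrix([[0,.955,.297],[0,.297,-.955],[-1,0,0]])
ux=np.array([-.067,.9977]);h=np.array([.527,-.0238])
def tip(th): 
    c=h-.178*np.cos(th)*ux-.002*ux; return np.array([*c,.15+.178*np.sin(th)+.008])
t=float(sys.argv[1]);print(tip(t).round(4));plan(tip(t),Rt)
for n in("top","scene"):
    d=get_image(n);P=cloud(d)
    m=(cv2.inRange(hsv(d),(22,120,120),(34,255,255))>0)&(abs(P[...,0]-.535)<.12)&(abs(P[...,1]+.17)<.05)&(P[...,2]>.12)
    print(n,"rail",m.sum(),np.median(P[m],0).round(4) if m.any() else 0)
E
python3 seg.py .5
```

```text
[ 0.5376 -0.1816  0.2433]
t 9.3 pos [ 0.5381 -0.1671  0.2682] F [0.8 1.  1.2] dp total units [ 0.208 -0.041  0.114]
ang units [-0.001  0.002 -0.003]
top rail 124 [ 0.4751 -0.166   0.2682]
scene rail 83 [ 0.5969 -0.1594  0.2667]
```

The rail is following (z about 0.268, y about -0.163) under a light force. I'll continue along the arc.

Request:
arm_command([
  {"dp": [0.026,-0.005,0.014],"angular": [0,0,-0.003],"gripper": 0},
  {"dp": [0.026,-0.005,0.014],"angular": [0,0,0],"gripper": 0},
  {"dp": [0.026,-0.005,0.014],"angular": [0,0,0],"gripper": 0},
  {"dp": [0.026,-0.005,0.014],"angular": [0,0,0],"gripper": 0},
  {"dp": [0.026,-0.005,0.014],"angular": [0,0,0],"gripper": 0},
  {"dp": [0.026,-0.005,0.014],"angular": [0,0,0],"gripper": 0},
  {"dp": [0.026,-0.005,0.014],"angular": [0,0,0],"gripper": 0},
  {"dp": [0.026,-0.005,0.014],"angular": [0,0,0],"gripper": 0},
])

```text
clock: 10.4
position: [0.5389, -0.1849, 0.2429]
ee_rot: [0.572, 0.419, 0.566, -0.421]
contact_force: [1.5, -1.2, 2.4]
width: -0.0002
```

```bash
python3 seg.py .34
```

```text
[ 0.5384 -0.1932  0.2174]
t 10.4 pos [ 0.5389 -0.1849  0.2429] F [ 1.5 -1.2  2.4] dp total units [ 0.213 -0.025  0.063]
ang units [-0.001  0.006 -0.001]
top rail 119 [ 0.4778 -0.1827  0.2424]
scene rail 79 [ 0.5937 -0.1757  0.2412]
```

Request:
arm_command([
  {"dp": [0.027,-0.003,0.008],"angular": [0,0.006,0],"gripper": 0},
  {"dp": [0.027,-0.003,0.008],"angular": [0,0,0],"gripper": 0},
  {"dp": [0.027,-0.003,0.008],"angular": [0,0,0],"gripper": 0},
  {"dp": [0.027,-0.003,0.008],"angular": [0,0,0],"gripper": 0},
  {"dp": [0.027,-0.003,0.008],"angular": [0,0,0],"gripper": 0},
  {"dp": [0.027,-0.003,0.008],"angular": [0,0,0],"gripper": 0},
  {"dp": [0.027,-0.003,0.008],"angular": [0,0,0],"gripper": 0},
  {"dp": [0.027,-0.003,0.008],"angular": [0,0,0],"gripper": 0},
])

```text
clock: 11.5
position: [0.5374, -0.1935, 0.2147]
ee_rot: [0.568, 0.42, 0.57, -0.419]
contact_force: [1.1, -1.2, 1.2]
width: -0.0006
```

```bash
python3 seg.py .18
```

```text
[ 0.5389 -0.2005  0.1899]
t 11.5 pos [ 0.5374 -0.1935  0.2147] F [ 1.1 -1.2  1.2] dp total units [ 0.207 -0.006  0.06 ]
ang units [-0.001 -0.002  0.   ]
top rail 108 [ 0.4794 -0.195   0.2141]
scene rail 80 [ 0.5966 -0.1885  0.2128]
```

Request:
arm_command([
  {"dp": [0.026,-0.001,0.008],"angular": [0,0,0],"gripper": 0},
  {"dp": [0.026,-0.001,0.008],"angular": [0,0,0],"gripper": 0},
  {"dp": [0.026,-0.001,0.007],"angular": [0,0,0],"gripper": 0},
  {"dp": [0.026,-0.001,0.007],"angular": [0,0,0],"gripper": 0},
  {"dp": [0.026,-0.001,0.007],"angular": [0,0,0],"gripper": 0},
  {"dp": [0.026,-0.001,0.007],"angular": [0,0,0],"gripper": 0},
  {"dp": [0.026,-0.001,0.007],"angular": [0,0,0],"gripper": 0},
  {"dp": [0.026,0,0.006],"angular": [0,0,0],"gripper": 0},
])

```text
clock: 12.6
position: [0.5376, -0.2002, 0.1875]
ee_rot: [0.567, 0.42, 0.571, -0.419]
contact_force: [0.5, -0.5, 1.7]
width: 0.0003
```

```bash
python3 seg.py 0.03
```

```text
[ 0.5391 -0.2033  0.1633]
t 12.6 pos [ 0.5376 -0.2002  0.1875] F [ 0.5 -0.5  1.7] dp total units [0.201 0.005 0.029]
ang units [-0.001 -0.003  0.001]
top rail 106 [ 0.477  -0.2016  0.1868]
scene rail 82 [ 0.5936 -0.1949  0.1857]
```

Request:
arm_command([
  {"dp": [0.024,0,0.004],"angular": [0,0,0],"gripper": 0},
  {"dp": [0.024,0,0.004],"angular": [0,0,0],"gripper": 0},
  {"dp": [0.024,0,0.004],"angular": [0,0,0],"gripper": 0},
  {"dp": [0.022,0,0.004],"angular": [0,0,0],"gripper": 0},
  {"dp": [0.022,0,0.003],"angular": [0,0,0],"gripper": 0},
  {"dp": [0.02,0,0.003],"angular": [0,0,0],"gripper": 0},
  {"dp": [0.02,0,0.003],"angular": [0,0,0],"gripper": 0},
  {"dp": [0.018,0,0.003],"angular": [0,0,0],"gripper": 0},
])

```text
clock: 13.7
position: [0.5379, -0.2029, 0.1648]
ee_rot: [0.567, 0.42, 0.572, -0.419]
contact_force: [-0.2, -0.2, 1.0]
width: 0.0004
```

```bash
python3 seg.py 0
```

```text
[ 0.5391 -0.2034  0.158 ]
t 13.7 pos [ 0.5379 -0.2029  0.1648] F [-0.2 -0.2  1. ] dp total units [0.057 0.008 0.007]
ang units [-0.001 -0.004  0.002]
top rail 107 [ 0.4789 -0.2036  0.1643]
scene rail 78 [ 0.5986 -0.1969  0.1636]
```

Request:
arm_command([
  {"dp": [0.01,0,0],"angular": [0,0,0],"gripper": 0},
  {"dp": [0.01,0,0],"angular": [0,0,0],"gripper": 0},
  {"dp": [0.01,0,0],"angular": [0,0,0],"gripper": 0},
  {"dp": [0.01,0,0],"angular": [0,0,0],"gripper": 0},
  {"dp": [0.01,0,0],"angular": [0,0,0],"gripper": 0},
  {"dp": [0.008,0,0],"angular": [0,0,0],"gripper": 0},
  {"dp": [0.008,0,0],"angular": [0,0,0],"gripper": 0},
  {"dp": [0.008,0,0],"angular": [0,0,0],"gripper": 0},
])

```text
clock: 14.8
position: [0.5381, -0.2031, 0.1579]
ee_rot: [0.567, 0.42, 0.571, -0.419]
contact_force: [-1.9, -0.7, 6.8]
width: 0.0
```

Request:
arm_command([
  {"dp": [0.01,0,0],"angular": [0,0,0],"gripper": 0},
  {"dp": [0.01,0,0],"angular": [0,0,0],"gripper": 0},
  {"dp": [0.012,0,0],"angular": [0,0,0],"gripper": 0},
  {"dp": [0.012,0,0],"angular": [0,0,0],"gripper": 0},
  {"dp": [0.012,0,0],"angular": [0,0,0],"gripper": 0},
  {"dp": [0.012,0,0],"angular": [0,0,0],"gripper": 0},
  {"dp": [0.012,0,0],"angular": [0,0,0],"gripper": 0},
  {"dp": [0.012,0,0],"angular": [0,0,0],"gripper": 0},
])

```text
clock: 15.8
position: [0.5381, -0.2031, 0.1578]
ee_rot: [0.57, 0.42, 0.568, -0.419]
contact_force: [-1.3, 0.8, 8.1]
width: 0.0003
```

```bash
python3 seg.py 0
```

```text
[ 0.5391 -0.2034  0.158 ]
t 15.8 pos [ 0.5381 -0.2031  0.1578] F [-1.3  0.8  8.1] dp total units [-0.002  0.007  0.005]
ang units [-0.001  0.    -0.002]
top rail 104 [ 0.4794 -0.2039  0.1577]
scene rail 76 [ 0.5975 -0.1975  0.1568]
```

It's blocked at z 0.1578 with 8 N on it, which matches the stop height of 0.158. One slightly firmer press to make sure it's seated, then I'll lift clear.

Request:
arm_command([
  {"dp": [0.016,0,0],"angular": [0,0,0],"gripper": 0},
  {"dp": [0.02,0,0],"angular": [0,0,0],"gripper": 0},
  {"dp": [0.02,0,0],"angular": [0,0,0],"gripper": 0},
  {"dp": [0.01,0,0],"angular": [0,0,0],"gripper": 0},
  {"dp": [-0.03,0,0],"angular": [0,0,0],"gripper": 0},
  {"dp": [-0.1,0,0],"angular": [0,0,0],"gripper": 0},
  {"dp": [-0.2,0,0],"angular": [0,0,0],"gripper": 0},
  {"dp": [-0.3,0,0],"angular": [0,0,0],"gripper": 0},
])

```text
clock: 16.9
position: [0.5362, -0.2013, 0.233]
ee_rot: [0.569, 0.42, 0.569, -0.419]
contact_force: [-0.1, -0.4, -1.1]
width: -0.0
```

Request:
arm_command([
  {"dp": [-0.3,0,0],"angular": [0,0,0],"gripper": 0},
  {"dp": [-0.4,0,0],"angular": [0,0,0],"gripper": 0},
  {"dp": [-0.3,0,0],"angular": [0,0,0],"gripper": 0},
  {"dp": [0,-0.3,0.2],"angular": [0,0,0],"gripper": 0},
  {"dp": [0,-0.3,0.2],"angular": [0,0,0],"gripper": 0},
  {"dp": [0,-0.3,0.2],"angular": [0,0,0],"gripper": 0},
  {"dp": [0,0,0],"angular": [0,0,0],"gripper": 0},
  {"dp": [0,0,0],"angular": [0,0,0],"gripper": 0},
])

```text
clock: 17.9
position: [0.4551, -0.3043, 0.3636]
ee_rot: [0.574, 0.421, 0.566, -0.416]
contact_force: [-0.2, 0.3, 0.7]
width: 0.0002
```

```bash
cat > fin.py <<'E'
from h import *
from numpy import load
for n in("top","scene"):
    d=get_image(n);P=cloud(d);cv2.imwrite(f"pics/{n}9.png",d["image"])
    m=(cv2.inRange(hsv(d),(22,120,120),(34,255,255))>0)&(abs(P[...,0]-.535)<.12)&(abs(P[...,1]+.2)<.03)&(P[...,2]>.12)
    print(n,"rail",m.sum(),np.median(P[m],0).round(4),P[m].min(0).round(3),P[m].max(0).round(3))
    m=(cv2.inRange(hsv(d),(8,150,120),(20,255,255))>0)&(np.linalg.norm(P[...,:2]-[.647,.1015],axis=2)<.04)
    print(" pad",m.sum(),np.median(P[m],0).round(4))
    df=cv2.absdiff(d["image"],load(n+".npz")["image"]).max(2)>40
    k,l,s,c=cv2.connectedComponentsWithStats(df.astype(np.uint8))
    print(" changed",[ (s[i].tolist()) for i in range(1,k) if s[i,4]>12])
a=cv2.imread("pics/top9.png")[110:290,220:460];b=cv2.imread("pics/scene9.png")[120:280,140:400]
f=lambda i:cv2.resize(i,(640,int(i.shape[0]*640/i.shape[1]))) 
cv2.imwrite("pics/top9c.png",f(a));cv2.imwrite("pics/scene9c.png",f(b)); print(get_state()["position"],get_state()["clock"])
E
python3 fin.py
```

```text
top rail 248 [ 0.5323 -0.1999  0.1578] [ 0.443 -0.211  0.148] [ 0.634 -0.19   0.167]
 pad 95 [0.6452 0.1023 0.1939]
 changed [[258, 155, 13, 12, 30], [316, 157, 66, 84, 3185], [325, 170, 201, 230, 9756], [214, 177, 6, 12, 49], [314, 178, 3, 10, 14], [279, 186, 13, 3, 28], [136, 243, 163, 92, 4210], [307, 245, 17, 4, 32], [480, 253, 8, 8, 50], [181, 310, 165, 69, 3597], [373, 326, 255, 74, 9804], [57, 328, 86, 72, 3917], [428, 328, 15, 10, 68], [184, 332, 67, 46, 563], [260, 347, 37, 53, 912], [144, 367, 74, 33, 1941], [254, 368, 13, 5, 20], [287, 382, 45, 18, 602], [626, 389, 6, 11, 49], [220, 390, 14, 10, 91], [346, 396, 7, 4, 17]]
scene rail 157 [ 0.5439 -0.2005  0.1565] [ 0.447 -0.211  0.152] [ 0.643 -0.192  0.161]
 pad 93 [0.6514 0.0996 0.1938]
 changed [[96, 0, 39, 19, 479], [164, 0, 17, 4, 57], [184, 0, 22, 40, 531], [335, 0, 20, 65, 453], [357, 0, 5, 10, 21], [179, 14, 7, 13, 22], [342, 15, 11, 24, 217], [118, 37, 7, 7, 31], [287, 41, 33, 26, 669], [179, 53, 25, 7, 76], [125, 55, 9, 4, 19], [126, 56, 49, 55, 1213], [181, 60, 51, 69, 1429], [193, 68, 12, 4, 24], [307, 78, 6, 5, 13], [332, 88, 41, 47, 925], [290, 93, 9, 16, 96], [315, 92, 19, 18, 191], [335, 109, 8, 10, 36], [373, 116, 54, 18, 613], [427, 119, 65, 31, 1082], [309, 120, 18, 8, 56], [335, 122, 9, 7, 25], [216, 126, 159, 103, 3992], [294, 130, 12, 10, 41], [384, 136, 19, 4, 32], [383, 147, 25, 6, 83], [332, 151, 107, 50, 1744], [310, 171, 4, 14, 21], [314, 186, 6, 26, 34], [365, 206, 12, 9, 58], [331, 211, 12, 4, 32], [365, 216, 11, 4, 34], [292, 221, 10, 7, 28], [266, 222, 26, 7, 84], [286, 233, 20, 4, 57], [411, 239, 5, 8, 21], [341, 242, 10, 3, 16]]
[ 0.4553284  -0.30400311  0.36342349] 18.0
```

View pics/top9c.png

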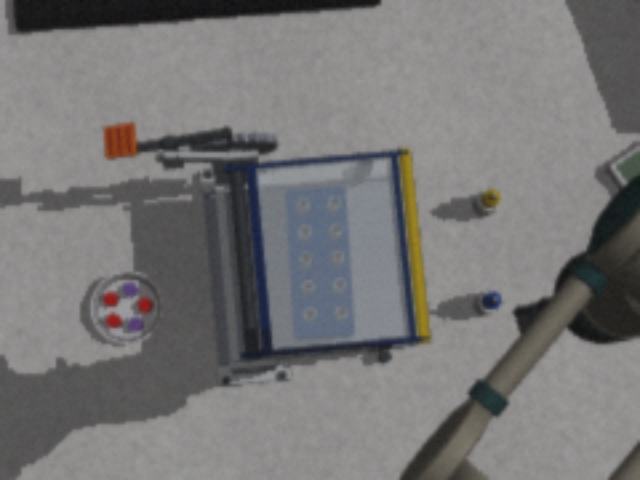

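View pics/scene9c.png

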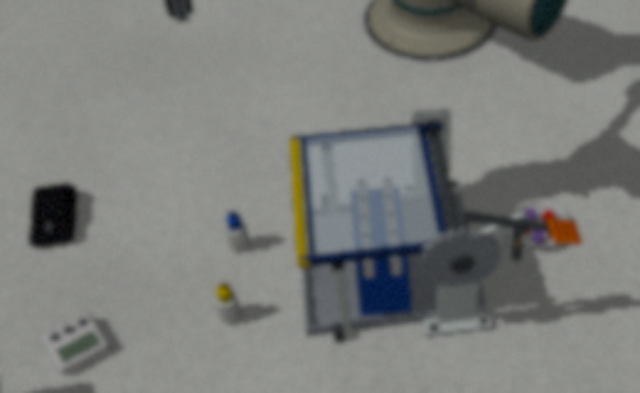

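Both views show the guard level over the rack, with the rail top at about 0.157 m (px (415,245) top, (300,200) scene) and the pad down at z 0.194. The droppers, dish and rack stand as before, and the arm is clear.

```bash
python3 -c "
from rig import sign_off; print(sign_off())"
```

```text
the job is handed in; nothing more can be done
None
```

The guard is fully down over the sample tubes with the pawl out, and I handed the job in at about 18 s of the 43 s allowed.

- **Pawl:** I pressed the orange pad down to its stop; the arm reported 23 N at the end of the press. With the robot clear, the pad stayed about 13 mm lower (z about 0.192) and tilted by about 0.27 rad, so the pawl had snapped out. The final pictures still show it down, at z about 0.194.
- **Guard:** I pushed the rail along its arc at about 25–30 mm/s, slowing to under 10 mm/s near the bottom. It stopped at z 0.1578, against an expected 0.158, and held there under about 8 N. After I gave it a slightly firmer press and lifted away, the cameras put the rail top at 0.1565 and 0.1578.
- **Everything else:** The rack, droppers and dish look undisturbed in the pictures. My before-and-after image comparison didn't settle this, because the arm and its shadows changed so much of the view.

No check failed. The top and scene cameras disagreed by only about 2–4 mm on the pad and rail positions.

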